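Run the sheet trimmer's back stop out to its end stop

TASK

Set the bench trimmer's back stop for full-width sheets: with a fingertip press down the round lock button on top of the black block and, keeping it held down, slide the stop away from the blade until it is fully home against the steel end stop at the end of its track, then let the button come up so that the stop is locked there. Leave the blade arm shut, and do not shift, lift or knock over the cups, ramekin, pot and bottle standing around.

Things in the scene. Friction and masses are not known exactly. Their poses are not given: they have to be found in the camera images.
- trimmer: Bench paper trimmer, fixed on the counter: grey board 300 mm (x) by 360 mm (y), flat top 28 mm above the counter. Origin: centre of its underside, at counter height. y runs along the track, from the blade edge (y = -185 mm) to the opposite edge (+180 mm); x runs along the blade, away from the worker. Fence 8 mm high along y at x = 136 mm; clear guard 30 mm high along x at y = -172 mm.
- back_stop (a joint): Slide of the back stop along the trimmer's +y, away from the blade, in m: 0 = nearest the blade (block centre at trimmer x 0, y -70 mm), 0.160 = against the end stop (y +90 mm). Unlocked it slides against about 1.5 N of friction plus 4 N s/m of drag; locked it sits in one of the notches, 5 mm apart (the last at 0.160), and cannot be pushed along.
- stop_block (a point): The back stop itself. Origin: centre of the underside of its black block, 32.5 mm above the counter. The block is 50 mm (x) by 66 mm (y) by 22 mm high; an aluminium cross bar 180 mm long (x), 8 mm thick, 20 mm high is fixed across its blade-side face. It rides on an aluminium track 38 mm wide that lies along the trimmer's y at x = 0.
- end_stop (a point): Top centre of the steel end stop, a bar across the end of the track away from the blade: 44 mm (x) by 14 mm (y), 16 mm above the board. The back stop's block meets its inner face, at trimmer y = 123 mm.
- lock_button (a joint): How far the lock button is pressed, in m: 0 = up (stop locked), 0.006 = fully down; the stop is free beyond 0.0035. Its spring pushes up with about 8 N at the top and 10.5 N fully down. It stays down only while held; let go, it springs up and locks the stop in the nearest notch.
- button_top (a point): Centre of the lock button's flat top; moves with the button and the stop. Grey round button in the middle of the black block, 36 mm across at the foot, bevelled to a flat 28 mm on top; it stands 9 mm above the block (63.5 mm above the counter) when up, 3 mm above it when fully down. A fingertip pressing it down and moving sideways drags the stop along.
- blade_arm (a joint): Steel blade arm on the trimmer's blade edge, hinged at the far (+x) end, with a black grip at the near (-x) end that reaches 65 mm past the front of the board and 86 mm above the counter. 0 = shut, grows as it is raised, in rad. It falls shut by its own weight; it is to stay shut.
- ramekin: Loose small steel ramekin, 64 mm across, 35 mm high, standing on the board's front corner farthest from the blade. Origin: centre of its underside. To be left alone.
- cup_stack: Loose stack of paper cups, 71 mm across, 123 mm high, on the counter beside the board's far edge (trimmer +y). Origin: centre of its underside. To be left alone.
- deli_pot: Loose round lidded plastic pot, 98 mm across, 60 mm high, on the counter behind the fence. Origin: centre of its underside. To be left alone.
- squeeze_bottle: Loose squeeze bottle, 56 mm across, 195 mm high, on the counter beside the board's far edge (trimmer +y), farther from the worker than the cups. Origin: centre of its underside. To be left alone.

How it is judged:
By the outcome, as a careful person would: the job done as asked, in the order asked, and still so for the second after the job is handed in, with the robot touching nothing.
It also fails if it takes over 35 s, if anything falls off the work surface, if the arm or the gripper's body presses on something with over 40 N, if the wrist force passes 120 N, or if a joint passes its speed limit or range.

ROBOT

A 6-joint arm with a two-finger parallel gripper is mounted at the origin on the work surface. World frame = base frame: x ahead of the robot, y to its left, z up, the work surface at z = 0. Lengths are in m, angles in rad, forces in N, time in s.
With the tool pointing down it reaches from about 0.35 to 0.875 m from the base axis. Payload 15.5 kg.
Tool frame: the origin (TCP) lies at the very end of the fingers, on their centre line; the grasp point (between the pads) lies 19 mm behind it (ctrl.grip_point_offset is the distance from the TCP to the grasp point, in m); z points along the fingers, x is the direction in which the jaws open and shut, and the axes are right-handed (so a half turn about z gives the same grasp; the last joint's range is limited). The gripper opens to 85 mm and grips with 20 to 120 N. Pads are 22 mm wide; open, the fingers measure 114 mm over their backs; the gripper's body (76 mm by 85 mm) begins 54 mm behind the grasp point. The pads swing forward as they close: fully open they stand 13 mm farther back than shut.
Start: joints at [1.093, 0.494, 1.345, -0, 1.302, -0.096], TCP at [0.233, 0.58, 0.231] pointing down, gripper open.
Joint ranges: [-2.91, 2.91], [-0.82, 2.16], [0.22, 2.67], [-1.22, 4.37], [0.12, 2.79], [-3.08, 3.08]. Speed limits (rad/s): [1.89, 1.89, 2.57, 3.01, 3.01, 3.01].

INTERFACE

Orientations are given as a unit quaternion [w, x, y, z].
In Python, from cell import status, cams, ctrl, nets gives the robot as it stands.
- The arm moves only by the tool jog_arm, never from a script. Its arguments are lists of equal length, an entry for each row: "linear": the shift along the tool's x, y, z in m, a list of three; "turn": the turn about the tool's z in degrees; "jaw": the opening, from 0 (shut) to 1 (fully open). In form: {"linear": [[tx, ty, tz], ...], "turn": [turn, ...], "jaw": [jaw, ...]}. A call has 1 to 8 rows; each row is the pose to reach, as a shift and turn from the pose commanded when the call began, along the tool's axes at that moment; what a row does not reach only later rows make up. A row lasts 1/10 s, in which the tool goes at most 50 mm and 8.59 degrees, less where a joint would pass 70% of its speed; a pose out of reach is approached as far as the arm can. A call with a gripper value outside its range is refused whole. The fingers move at their own pace and stop on an object; the grip force is fixed at half the most. Time passes only in rows, so rows that repeat a pose let the fingers close. It gives the time, the measured TCP pose, the force and the opening at its end, in the units of the state.
- status.observe(): the state, without advancing time (a new reading comes with each control period).
- cams.get_image(name): name is "side" or "top"; returns the picture (384x512x3 uint8, red, green, blue); there is no depth.
- cams.camera_model(name): a dict with "camera_matrix" (3x3 intrinsics, pixels), "position" and "orientation" of the camera in the world. Camera axes: x right, y up, looking along -z (the intrinsics and any distortion apply to the point x, -y, -z); pixel columns grow to the right and rows downward; lengths in m; the calibration is good to about 2 mm. A picture is of the moment at which its call begins. camera_model takes no time and is no camera call.
- ctrl.job_done(): hands the job in, once; it reports no verdict.
Trained networks look in the newest picture that a camera, given by its name, has taken for a name from the list of things; names that differ only in an ending like _2 or _b are one class to them, and where a whole thing is asked for, a point or a joint stands for the part that bears it (a point fixed in the world has none). Each returns a list of dicts, best first, with "confidence" (0 to 1); they miss things now and then, are a little off and sometimes report something else, mostly with a low value. They report only what shows in the picture. A call takes as long as a camera call.
- nets.recognise(query, camera): "location" ([column, row] in pixels, amid what is visible of it).
- nets.outline_of(query, camera): "region" (384x512 bool, what is visible of it) and "location" ([column, row] in pixels, amid what is visible of it).
The state is a dict: "t": time; "joint_pos": joint angles; "joint_velocities": joint speeds; "tau": joint torques, N m; "tcp_pos": TCP position; "eef_rot": TCP orientation; "ft_force": force on the tool from outside, world axes, zero at the start; "wrist_torque": the same for the moment, N m; "grip_width": opening from 0.0 (shut) to 1.0 (fully open).
Only numpy, scipy, OpenCV 4.12 (cv2) and the standard library are available. Lean on these libraries where they do the work, as an engineer would, in place of code of your own. Each camera call takes 0.05 s, during which the arm holds its last target. There are 200 camera calls.

## Working session

There is one attempt and no reset: what is moved stays moved. The work goes in short steps, Python scripts to look and compute and a tool call to move; the robot and the scene stay as the last step left them, time stands still between calls to the robot, and variables do not carry over. Pictures are saved under pics/ and viewed, about 8 in all and at most 12, crops included, and the job is handed in when it is done.

Besides the shell and the picture viewer there is one more tool, called as name(argument=value, ...), one argument or row to a line, values as JSON. jog_arm: Moves the arm, as the interface text tells. Its arguments: {"type":"object","properties":{"linear":{"type":"array","items":{"type":"array","items":{"type":"number"}}},"turn":{"type":"array","items":{"type":"number"}},"jaw":{"type":"array","items":{"type":"number"}}},"required":["linear","turn","jaw"]}

```bash
mkdir -p pics; cat > h.py <<'E'
import numpy as np, cv2
from scipy.spatial.transform import Rotation as R
from cell import status, cams, ctrl, nets
def ray(cam,px):
    m=cams.camera_model(cam);K=np.array(m["camera_matrix"]);q=m["orientation"]
    d=np.linalg.inv(K)@[px[0],px[1],1]; d=d*[1,-1,-1]
    return np.array(m["position"]),R.from_quat([q[1],q[2],q[3],q[0]]).apply(d)
def at_z(cam,px,z):
    o,d=ray(cam,px); return o+d*(z-o[2])/d[2]
def proj(cam,p):
    m=cams.camera_model(cam);K=np.array(m["camera_matrix"]);q=m["orientation"]
    c=R.from_quat([q[1],q[2],q[3],q[0]]).inv().apply(np.array(p)-m["position"])*[1,-1,-1]
    u=K@c; return u[:2]/u[2]
def pic(cam,name):
    im=cams.get_image(cam); cv2.imwrite(f"pics/{name}.png",im[:,:,::-1]); return im
E
python3 - <<'E'
from h import *
np.set_printoptions(precision=4,suppress=True)
s=status.observe(); print(s)
for c in("top","side"):
    pic(c,c+"0"); print(c,cams.camera_model(c))
    for q,z in(("button_top",.0635),("end_stop",.044),("stop_block",.05),("ramekin",.046),("cup_stack",.06),("squeeze_bottle",.1),("deli_pot",.06),("blade_arm",.05),("trimmer",.028)):
        r=nets.recognise(q,c)
        for d in r[:2]: print(q,d["confidence"],np.array(d["location"]),at_z(c,d["location"],z))
E
```

```text
{'t': 0.0, 'joint_pos': array([ 1.0925,  0.4942,  1.3461, -0.    ,  1.3025, -0.0955]), 'joint_velocities': array([-0.002 ,  0.0001,  0.001 , -0.0003, -0.0015, -0.0013]), 'tau': array([ -0.0017, -88.2152, -38.3867,  -0.0005,   0.0101,   0.0001]), 'tcp_pos': array([0.2333, 0.5794, 0.2307]), 'eef_rot': array([ 0.0003,  0.8287,  0.5597, -0.0005]), 'ft_force': array([0.1028, 0.7452, 0.7471]), 'wrist_torque': array([0.0175, 0.0019, 0.0017]), 'grip_width': 0.9977970793160792}
top {'camera_matrix': array([[438.9171,   0.    , 255.5911],
       [  0.    , 438.9171, 198.1219],
       [  0.    ,   0.    ,   1.    ]]), 'position': array([0.3898, 0.0455, 1.0066]), 'orientation': array([ 0.711 ,  0.0718, -0.0709, -0.6959])}
button_top 0.79 [347.2 225.9] [ 0.5259 -0.151   0.0635]
end_stop 0.55 [352.4 231. ] [ 0.5177 -0.1663  0.044 ]
stop_block 0.7 [352.9 228.9] [ 0.5215 -0.1661  0.05  ]
ramekin 0.57 [271.  276.5] [0.415  0.0119 0.046 ]
cup_stack 0.65 [223.7 252.4] [0.4634 0.1146 0.06  ]
squeeze_bottle 0.65 [219.  200.7] [0.5684 0.1255 0.1   ]
deli_pot 0.8 [376.4 137.9] [ 0.7289 -0.222   0.06  ]
del
[... 354 characters left out ...]
ition': array([ 0.042 , -0.5308,  0.84  ]), 'orientation': array([ 0.8489,  0.3772, -0.1463, -0.3402])}
button_top 0.59 [295.1 263.9] [ 0.5182 -0.1546  0.0635]
end_stop 0.75 [297.1 282.5] [ 0.4936 -0.1849  0.044 ]
stop_block 0.87 [292.1 265.5] [ 0.5178 -0.1463  0.05  ]
stop_block 0.61 [298.3 281.9] [ 0.4935 -0.1883  0.05  ]
ramekin 0.59 [215.6 250. ] [0.4175 0.0212 0.046 ]
cup_stack 0.75 [208.2 214.7] [0.4739 0.1198 0.06  ]
squeeze_bottle 0.59 [236.  194.3] [0.5536 0.0949 0.1   ]
deli_pot 0.92 [369.  242.3] [ 0.7031 -0.2351  0.06  ]
blade_arm 0.72 [369.7 244.6] [ 0.7065 -0.237   0.05  ]
blade_arm 0.62 [330.9 337. ] [ 0.4406 -0.3266  0.05  ]
trimmer 0.7 [297.5 278.8] [ 0.5113 -0.1714  0.028 ]
```

View pics/top0.png

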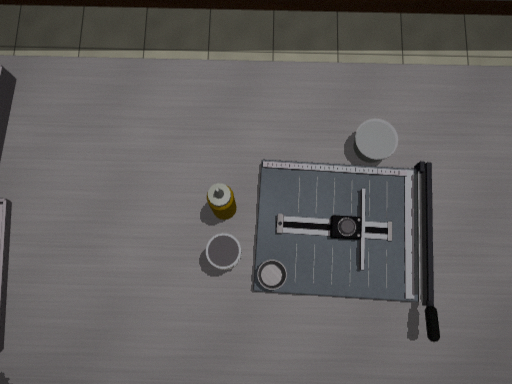

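View pics/side0.png

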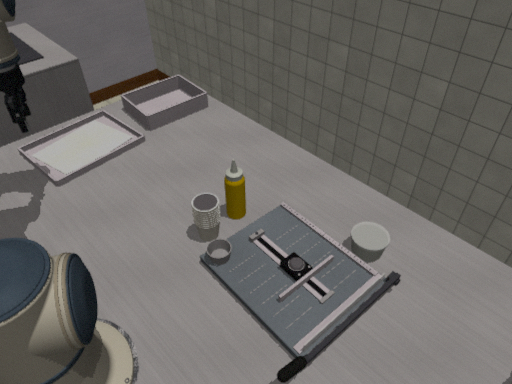

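Top view: button near (347,227), and the track runs from (391,231) to the end stop at about (280,224). Cups are at (224,252), the bottle at (221,200) and the ramekin at (271,275). The blade is on the right and shut.

```bash
python3 - <<'E'
import cv2,numpy as np
a=cv2.imread("pics/top0.png")[150:310,240:440]; b=cv2.imread("pics/side0.png")[220:320,220:345]
a=cv2.resize(a,None,fx=4,fy=4,interpolation=cv2.INTER_CUBIC)[:600]
cv2.imwrite("pics/ca.png",cv2.convertScaleAbs(a,alpha=1.8))
b=cv2.resize(b,None,fx=6,fy=6,interpolation=cv2.INTER_CUBIC)
cv2.imwrite("pics/cb.png",cv2.convertScaleAbs(b,alpha=1.6))
E
```

```text
(no output)
```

View pics/ca.png

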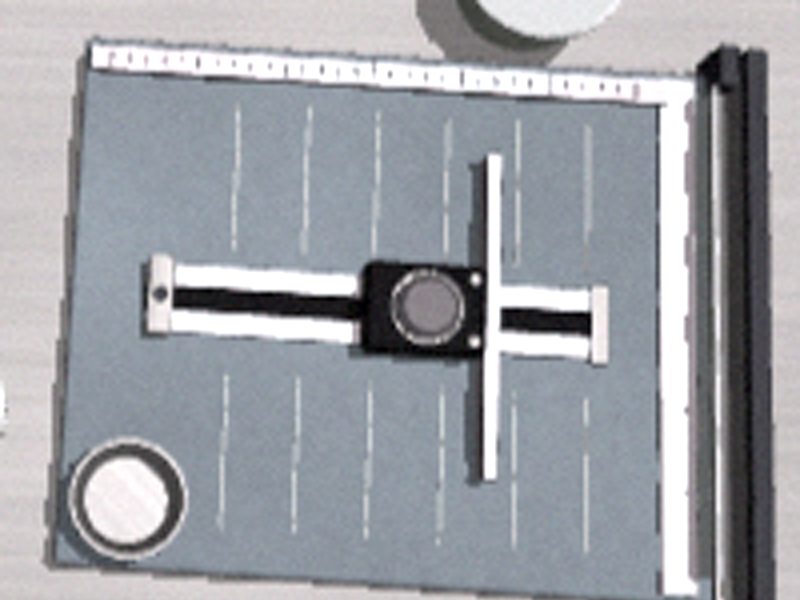

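View pics/cb.png

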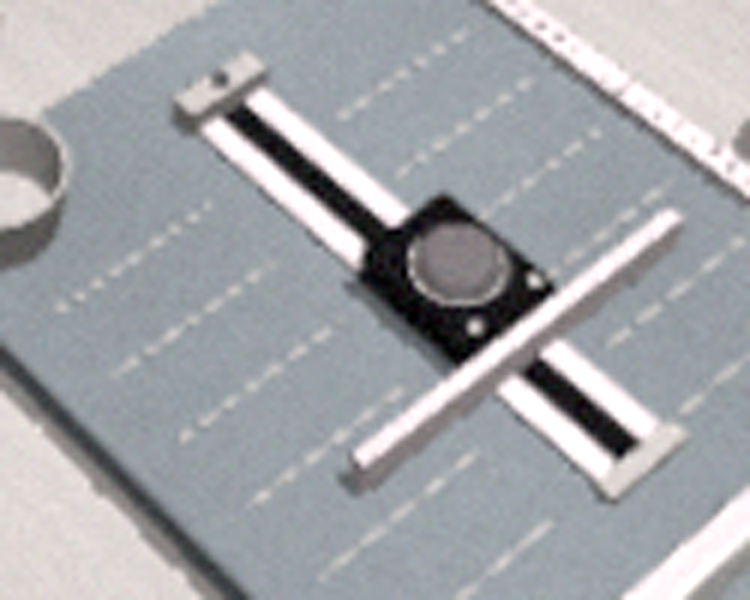

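```bash
python3 - <<'E'
from h import *
np.set_printoptions(precision=4,suppress=True)
def tri(a,b):
    (o1,d1),(o2,d2)=ray("top",a),ray("side",b)
    t=np.linalg.lstsq(np.c_[d1,-d2],o2-o1,rcond=None)[0]; p,q=o1+d1*t[0],o2+d2*t[1]
    return (p+q)/2,np.linalg.norm(p-q)
B=((347.4,225.7),(295.8,263.2)); E=((279.5,223.2),(256.2,233.6))
print("btn",tri(*B),[at_z(c,p,.0635) for c,p in zip(("top","side"),B)])
print("end",tri(*E),[at_z(c,p,.044) for c,p in zip(("top","side"),E)])
b=np.mean([at_z(c,p,.0635) for c,p in zip(("top","side"),B)],0); e=np.mean([at_z(c,p,.044) for c,p in zip(("top","side"),E)],0)
u=(e-b)[:2]; L=np.linalg.norm(u);u/=L
print("dist",L,"slide",L-.040,"dir",u,np.degrees(np.arctan2(u[1],u[0])),"btn end",e[:2]-u*.04)
# other direction estimate: fence line
f1,f2=at_z("top",(240+92/4,150+70/4),.036),at_z("top",(240+660/4,150+104/4),.036)
g=(f1-f2)[:2]; print("fence dir",g/np.linalg.norm(g))
s=status.observe(); q=s["eef_rot"]; M=R.from_quat([q[1],q[2],q[3],q[0]]).as_matrix(); print(M)
t=np.r_[b[:2],.10]; print("tool shift to btn+",M.T@(t-s["tcp_pos"]))
print("yaw of tool x",np.degrees(np.arctan2(M[1,0],M[0,0])))
E
```

```text
btn (array([ 0.5261, -0.1519,  0.0572]), np.float64(0.002774950484630949)) [array([ 0.5264, -0.1514,  0.0635]), array([ 0.521 , -0.1543,  0.0635])]
end (array([ 0.5322, -0.0056,  0.0401]), np.float64(0.00016786376927487308)) [array([ 0.5316, -0.0053,  0.044 ]), array([ 0.5299, -0.0082,  0.044 ])]
dist 0.14625348281402917 slide 0.10625348281402916 dir [0.0482 0.9988] 87.23986940410366 btn end [ 0.5288 -0.0467]
fence dir [0.0403 0.9992]
[[ 0.3735  0.9276  0.    ]
 [ 0.9276 -0.3735  0.    ]
 [ 0.0001  0.     -1.    ]]
tool shift to btn+ [-0.5712  0.5428  0.1313]
yaw of tool x 68.06715472134186
```

jog_arm(
  linear=[
    [0,0,-0.04],
    [-0.571,0.543,-0.04],
    [-0.571,0.543,-0.04],
    [-0.571,0.543,-0.04],
    [-0.571,0.543,-0.04],
    [-0.571,0.543,-0.04],
    [-0.571,0.543,-0.04],
    [-0.571,0.543,-0.04],
  ],
  turn=[0,-19,-19,-19,-19,-19,-19,-19],
  jaw=[0,0,0,0,0,0,0,0],
)

```text
t: 1.8
tcp_pos: [0.3617, 0.2556, 0.2715]
eef_rot: [0.0, 0.725, 0.689, 0.0]
ft_force: [0.8, -0.6, -0.6]
grip_width: -0.001
```

```bash
cat > where.py <<'E'
from h import *
np.set_printoptions(precision=4,suppress=True)
s=status.observe(); q=s["eef_rot"]; M=R.from_quat([q[1],q[2],q[3],q[0]]).as_matrix()
print(s["t"],s["tcp_pos"],s["ft_force"],s["grip_width"],s["joint_pos"],"yaw",np.degrees(np.arctan2(M[1,0],M[0,0])))
import sys
t=np.array([float(v) for v in sys.argv[1:4]]); print("shift",M.T@(t-s["tcp_pos"]))
E
python3 where.py 0.525 -0.1525 0.11
```

```text
1.8 [0.3617 0.2556 0.2715] [ 0.756  -0.5971 -0.5708] -0.0009649699300382811 [ 0.4803  0.1905  1.7094 -0.0001  1.241  -1.0397] yaw 87.09133358359323
shift [-0.3994  0.1837  0.1615]
```

jog_arm(
  linear=[
    [-0.399,0.184,0],
    [-0.399,0.184,0],
    [-0.399,0.184,0],
    [-0.399,0.184,0],
    [-0.399,0.184,0],
    [-0.399,0.184,0],
    [-0.399,0.184,0],
    [-0.399,0.184,0],
  ],
  turn=[0,0,0,0,0,0,0,0],
  jaw=[0,0,0,0,0,0,0,0],
)

```text
t: 2.6
tcp_pos: [0.5105, -0.1161, 0.2715]
eef_rot: [0.0, 0.725, 0.689, 0.0]
ft_force: [1.5, 0.5, -0.3]
grip_width: -0.0
```

```bash
python3 where.py 0.525 -0.1525 0.085
```

```text
2.6 [ 0.5105 -0.1161  0.2715] [ 1.4707  0.4545 -0.3401] -2.939205650550356e-05 [-0.3379  0.3102  1.5364  0.0001  1.2945 -1.8571] yaw 87.0446134786686
shift [-0.0356  0.0163  0.1865]
```

jog_arm(
  linear=[
    [-0.036,0.016,0],
    [-0.036,0.016,0.05],
    [-0.036,0.016,0.1],
    [-0.036,0.016,0.15],
    [-0.036,0.016,0.186],
    [-0.036,0.016,0.186],
    [-0.036,0.016,0.186],
  ],
  turn=[0,0,0,0,0,0,0],
  jaw=[0,0,0,0,0,0,0],
)

```text
t: 3.3
tcp_pos: [0.5245, -0.1507, 0.086]
eef_rot: [-0.0, 0.725, 0.689, -0.0]
ft_force: [0.4, -0.1, 0.6]
grip_width: -0.003
```

```bash
python3 where.py 0.525 -0.1525 0.066; python3 - <<'E'
from h import *
a=pic("top","t1");b=pic("side","s1")
a=a[180:280,300:400];b=b[210:310,245:345]
cv2.imwrite("pics/c1.png",cv2.convertScaleAbs(cv2.resize(np.hstack([a,b])[:,:,::-1],None,fx=4,fy=4,interpolation=cv2.INTER_CUBIC),alpha=1.6))
s=status.observe();print(proj("top",s["tcp_pos"]),proj("side",s["tcp_pos"]))
E
```

```text
3.3 [ 0.5245 -0.1507  0.086 ] [ 0.3712 -0.1462  0.554 ] -0.0033029640916051833 [-0.3893  0.5724  1.6947  0.      0.875  -1.909 ] yaw 87.07077756497651
shift [-0.0017  0.0006  0.02  ]
[349.6193522  224.55091673] [296.69143748 254.99670073]
```

View pics/c1.png

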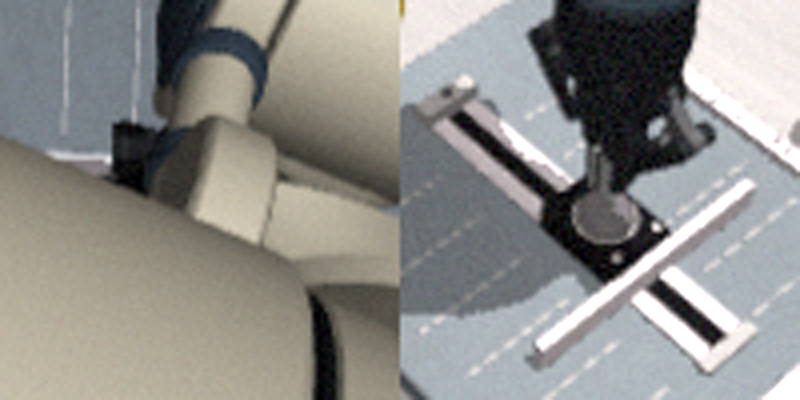

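The fingertip stands over the button: the side crop shows the tip at about (296,257) and the button at (296,263). Pressing now.

jog_arm(
  linear=[
    [-0.001,0.0005,0.015],
    [-0.001,0.0005,0.021],
    [-0.001,0.0005,0.025],
    [-0.001,0.0005,0.028],
    [-0.001,0.0005,0.0285],
    [-0.001,0.0005,0.0285],
  ],
  turn=[0,0,0,0,0,0],
  jaw=[0,0,0,0,0,0],
)

```text
t: 4.0
tcp_pos: [0.5253, -0.1519, 0.0581]
eef_rot: [0.001, 0.725, 0.689, 0.0]
ft_force: [-0.7, -0.4, 9.9]
grip_width: 0.004
```

```bash
python3 where.py 0.53 -0.046 0.0575
```

```text
4.0 [ 0.5253 -0.1519  0.0581] [-0.6906 -0.3681  9.8688] 0.004305317818164403 [-0.3907  0.6168  1.7129 -0.      0.8101 -1.9103] yaw 87.0688320145778
shift [ 0.106  -0.0008  0.0005]
```

jog_arm(
  linear=[
    [0,0,0.0015],
    [0.003,0,0.0015],
    [0.008,0,0.0015],
    [0.014,0,0.0015],
    [0.02,0,0.0015],
    [0.026,0,0.0015],
    [0.03,0,0.0015],
    [0.03,0,0.0015],
  ],
  turn=[0,0,0,0,0,0,0,0],
  jaw=[0,0,0,0,0,0,0,0],
)

```text
t: 4.8
tcp_pos: [0.5267, -0.1215, 0.0574]
eef_rot: [0.001, 0.725, 0.689, 0.0]
ft_force: [-6.9, 1.2, 26.6]
grip_width: -0.001
```

```bash
python3 where.py 0.53 -0.046 0.0575; python3 - <<'E'
from h import *
b=pic("side","s2")[200:310,225:345]
cv2.imwrite("pics/c2.png",cv2.convertScaleAbs(cv2.resize(b[:,:,::-1],None,fx=5,fy=5,interpolation=cv2.INTER_CUBIC),alpha=1.6))
E
```

```text
4.8 [ 0.5267 -0.1215  0.0574] [-6.9237  1.2219 26.6487] -0.0007378627153090554 [-0.3371  0.6121  1.7293 -0.0001  0.7982 -1.8572] yaw 87.0972358293204
shift [ 0.0756 -0.0005 -0.0002]
```

View pics/c2.png

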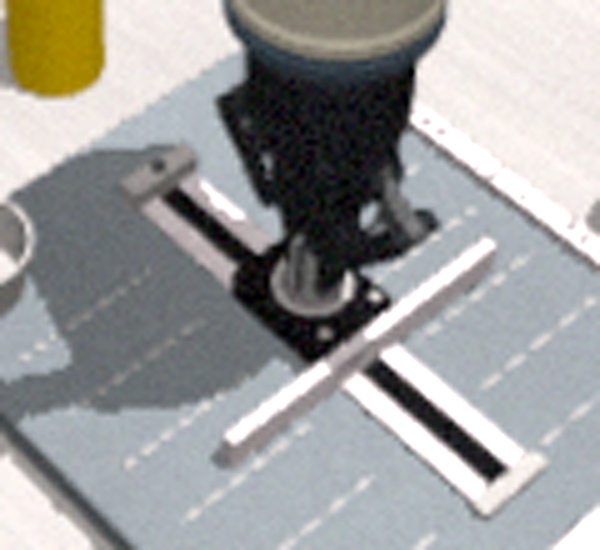

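The stop follows the finger, and the crop shows the bar about 30 mm further along. Continuing.

jog_arm(
  linear=[
    [0.005,0,0],
    [0.015,0,0],
    [0.027,0,0],
    [0.039,0,0],
    [0.051,0,0],
    [0.061,0,0],
    [0.068,0,0],
    [0.07,0,0],
  ],
  turn=[0,0,0,0,0,0,0,0],
  jaw=[0,0,0,0,0,0,0,0],
)

```text
t: 5.65
tcp_pos: [0.5297, -0.0513, 0.0573]
eef_rot: [0.0, 0.725, 0.689, 0.0]
ft_force: [-10.3, -1.8, 29.9]
grip_width: 0.002
```

jog_arm(
  linear=[
    [0.001,0,0],
    [0.002,0,0],
    [0.003,0,0],
    [0.003,0,0],
  ],
  turn=[0,0,0,0],
  jaw=[0,0,0,0],
)

```text
t: 6.05
tcp_pos: [0.5298, -0.0488, 0.0573]
eef_rot: [0.0, 0.725, 0.689, 0.0]
ft_force: [-10.4, 1.1, 30.1]
grip_width: 0.001
```

jog_arm(
  linear=[
    [0.001,0,0],
    [0.002,0,0],
    [0.003,0,0],
    [0.004,0,0],
    [0.004,0,0],
  ],
  turn=[0,0,0,0,0],
  jaw=[0,0,0,0,0],
)

```text
t: 6.55
tcp_pos: [0.5304, -0.046, 0.0573]
eef_rot: [0.001, 0.725, 0.689, -0.0]
ft_force: [-10.3, -14.0, 27.5]
grip_width: -0.0
```

It's against the end stop: the y force rose to -14 N at the predicted position. Releasing vertically.

jog_arm(
  linear=[
    [0,0,-0.003],
    [0,0,-0.006],
    [0,0,-0.01],
    [0,0,-0.03],
    [0,0,-0.07],
    [0,0,-0.12],
    [0,0,-0.17],
    [0,0,-0.2],
  ],
  turn=[0,0,0,0,0,0,0,0],
  jaw=[0,0,0,0,0,0,0,0],
)

```text
t: 7.35
tcp_pos: [0.5309, -0.0448, 0.2599]
eef_rot: [0.002, 0.725, 0.689, 0.001]
ft_force: [0.7, 0.3, -0.8]
grip_width: 0.002
```

jog_arm(
  linear=[
    [0,-0.05,0],
    [0,-0.09,0],
    [0,-0.12,0],
    [0,-0.12,0],
  ],
  turn=[0,0,0,0],
  jaw=[0,0,0,0],
)

```text
t: 7.75
tcp_pos: [0.4066, -0.038, 0.2559]
eef_rot: [-0.0, 0.725, 0.689, -0.0]
ft_force: [-0.5, -0.2, 0.6]
grip_width: 0.002
```

```bash
python3 where.py 0.53 -0.046 0.0575; python3 - <<'E'
from h import *
a=pic("top","t3");b=pic("side","s3")
for q in("ramekin","cup_stack","squeeze_bottle","deli_pot"):
    for c in("top","side"):
        print(q,c,[(d["confidence"],np.round(d["location"],1)) for d in nets.recognise(q,c)[:1]])
o=np.hstack([a[150:310,220:440],b[180:340,190:410]])[:,:,::-1]
o=cv2.resize(b[180:300,200:360][:,:,::-1],None,fx=5,fy=5,interpolation=cv2.INTER_CUBIC)
cv2.imwrite("pics/c3.png",cv2.convertScaleAbs(o,alpha=1.6))
E
```

```text
7.75 [ 0.4066 -0.038   0.2559] [-0.5382 -0.1684  0.637 ] 0.0023627018383359207 [-0.2397  0.157   1.8027 -0.      1.1829 -1.7593] yaw 87.06505612118903
shift [-0.0017  0.1238  0.1983]
ramekin top []
ramekin side [(0.91, array([217.6, 251.7]))]
cup_stack top [(0.73, array([225.4, 248.7]))]
cup_stack side [(0.94, array([206. , 211.7]))]
squeeze_bottle top [(0.8, array([221.4, 199.4]))]
squeeze_bottle side [(0.57, array([238.9, 204.4]))]
deli_pot top [(0.63, array([371.7, 138.7]))]
deli_pot side [(0.64, array([369.2, 243.6]))]
```

View pics/c3.png

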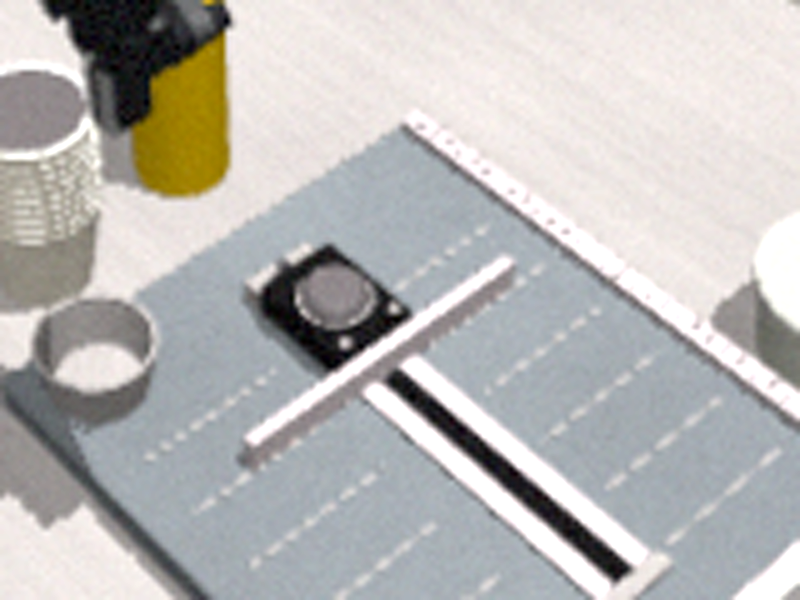

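View pics/s3.png

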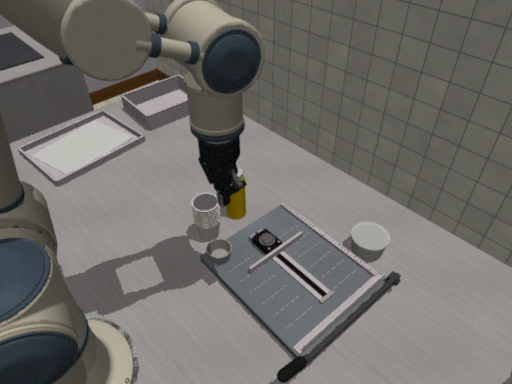

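```bash
python3 - <<'E'
from h import *
p=at_z("side",(200+336/5-.4,180+294/5-.4),.0635); q=at_z("side",(295.8,263.2),.0635)
print(p,np.linalg.norm(p-q), np.linalg.norm((p-at_z("side",(256.2,233.6),.044))[:2]))
a,b=[cv2.imread(f"pics/side{x}.png" if x=="0" else "pics/s3.png").astype(int) for x in("0","3")]
for n,(x0,x1,y0,y1) in dict(cups=(190,222,192,230),ram=(202,234,236,262),pot=(345,395,220,255),blade=(280,402,268,380)).items():
    print(n,np.abs(a-b)[y0:y1,x0:x1].mean().round(2))
ctrl.job_done()
E
```

```text
[ 0.52602496 -0.05123176  0.0635    ] 0.10321043381916813 0.043184040866175055
cups 13.16
ram 9.12
pot 11.33
blade 12.25
the job is handed in; nothing more can be done
```

The back stop is now against the end stop with its lock button up, and I've handed the job in at about 8 s. I pressed the button with the shut fingertips, kept it down while sliding the stop about 106 mm, then lifted straight up and moved the arm clear.

- **Slide:** The y force rose to -14 N at the position where I had predicted the end stop. In the last side picture the block meets the end stop with no visible gap.
- **Side-camera measurement:** It gave 103 mm of travel and 43 mm from button to end stop, against 106 mm and 40 mm expected. That 3 mm is about the camera error, so the picture alone doesn't rule out being one 5 mm notch short. I relied on the force rise and the visible contact.
- **Lock:** The button looks raised in the picture. I didn't test the lock by pushing the stop.
- **Surroundings:** The blade arm looks shut, and the cups, ramekin, pot and bottle are standing where they were. Detections agreed to within 5 pixels. The exceptions were the ramekin, which wasn't found from the top, and the bottle, which the gripper partly hid from the side (10 pixels off).
- **Failed check:** A pixel difference between the before and after side pictures came out at 9–13 grey levels everywhere, so it showed nothing either way. I had no reference for noise or lighting changes.

The highest force I saw reported was about 30 N, pressing on the button. Forces read near zero with the arm clear.

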